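Open the counterweighted hold-down arm and seat the vial

TASK

Lift the counterweighted hold-down arm of the vial station past its balance point, without slamming it or straining it against its stop, so that it rests fully open by itself. Then take the capped vial standing on the worktop and push it upright into the station's well, gently but fully home on its seat, and let go. Leave the other things where they are.

Things in the scene. Friction and masses are not known exactly. Their poses are not given: they have to be found in the camera images.
- station: Fixed steel base plate 230 x 120 x 10 mm (long along its x), with an aluminium well block (70 x 70 mm, top 40 mm above the worktop) at the near end and a hinge yoke (to z = 110 mm) at the far end. Origin: on the worktop, near the plate's middle; x points from well to hinge, z up. Well axis: x = -45 mm, y = 0; hinge axis parallel to y at x = +60, z = 95 mm.
- hinge (a point): Middle of the arm's hinge axis (fixed, station axes). The arm: steel bar 20 mm wide, 12 mm thick, with a 140 mm long crossbar handle 140 mm from the hinge axis. The hinge is damped. Meeting the open stop faster than 1.2 rad/s, or the closed rest faster than 0.9 rad/s, is slamming; pressing into the rubber-buffered open stop with over 20 N at the handle (beyond 1.88 rad) is straining it.
- well_mouth (a point): Centre of the well's mouth (z = 40 mm), bore 29 mm wide. 9 mm below the mouth's level two sprung rubber rollers (at station +y and -y) grip the vial: passing them takes roughly 3 to 10 N, then it slides at about 2 to 6 N and does not sink by itself; on the seat the force rises sharply (some 20 N per mm). Pressing on with more than about 30 N is rough.
- seat: Rubber-faced disc, the floor of the well, on the well's axis; its height is set and clamped differently each time, 16 to 24 mm above the worktop. Origin: centre of its top face, where the vial's underside must rest.
- holddown (a joint): Arm angle, rad: 0 closed (level, pointing from the hinge over the well), growing as it is lifted; fully open on its buffered stop at 1.83. Lifting it at the handle takes about 2.5 to 6 N at first; the load fades to nothing at the balance point (about 0.9 to 1.45, by the counterweight); beyond it the arm sinks open by itself. Let go before that, it falls shut.
- handle_l (a point): Middle of the handle's free left half (station +y side): a black round grip 17 mm thick, 54 mm long, parallel to the hinge, 45 mm from the arm's middle plane. 95 mm above the worktop when closed. Moves with the arm. Its x points from the handle to the hinge.
- handle_r (a point): Middle of the handle's right half (station -y side), otherwise like handle_l.
- weight: The counterweight: dark steel cylinder 42 mm wide, 32 mm long, clamped 40 to 75 mm from the hinge on a stalk that makes 120 degrees with the arm (up and back when the arm is closed). Origin: its centre. Farther out, the balance point comes earlier.
- vial: Round capped vial, 26 mm wide, 62 mm tall, standing on the worktop at the station's right; the cap is the top 13 mm. 30 g. Origin: centre of its underside, z up to the cap.
- beaker: Bystander: empty open beaker, 77 mm wide, 92 mm tall. Origin at its underside.
- tape_roll: Bystander: roll of tape lying flat, 96 mm wide, 25 mm high. Origin at its underside.
- rack: Bystander: pipette tip rack 83 x 122 x 61 mm. Origin at its underside.
- marker: Bystander: marker pen lying flat, 135 mm long. Origin at its underside.
Mind the look-alikes: they are no part of the job. What is shaped like the vial but turquoise or yellow is not meant.

How it is judged:
By the outcome, as a careful person would: the job done as asked, in the order asked, and still so for the second after the job is handed in, with the robot touching nothing.
It also fails if it takes over 61 s, if anything falls off the work surface, if the arm or the gripper's body presses on something with over 40 N, if the wrist force passes 120 N, or if a joint passes its speed limit or range.

ROBOT

A 6-joint arm with a two-finger parallel gripper is mounted at the origin on a cart in front of the work surface, level with it; the furniture and walls round the work are solid. World frame = base frame: x ahead of the robot, y to its left, z up, the work surface at z = 0. Lengths are in m, angles in degrees, forces in N, time in s.
With the tool pointing down it reaches from about 0.3 to 0.75 m from the base axis. Payload 8.5 kg.
Tool frame: the origin (TCP) lies midway between the tips of the shut fingers; the grasp point (between the pads) lies 19 mm behind it; z points along the fingers, y is the direction in which the jaws open and shut (so a half turn about z gives the same grasp; the last joint's range is limited). The gripper opens to 85 mm and grips with 20 to 120 N. Pads are 22 mm wide; open, the fingers measure 114 mm over their backs; the gripper's body (76 mm by 85 mm) begins 54 mm behind the grasp point. The pads swing forward as they close: fully open they stand 13 mm farther back than shut.
Start: joints at [-89.628, 21.807, 74.336, -0, 83.858, -12.336], TCP at [0.121, -0.537, 0.194] pointing down, gripper open.
Joint ranges: [-178.18, 178.18], [-50.72, 133.34], [12.68, 142.11], [-81.47, 261.47], [9.98, 163.14], [-165.26, 165.26]. Speed limits (degrees/s): [136.94, 136.94, 180, 180, 180, 180].

INTERFACE

Orientations are given as a 3x3 rotation matrix whose columns are the frame's x, y, z axes.
In Python, from rig import env gives the robot as it stands.
- The arm moves only by the shell command python3 -m inch 'ROWS' [FORCE]. ROWS is text: rows parted by semicolons, each of 5 numbers parted by spaces: the finger opening in mm, from 0 to 85.4, then the shift along the tool's x, y, z in mm, then the turn about the tool's z in degrees. In form: jaw dx dy dz turn; .... A call has 1 to 10 rows; each row is the pose to reach, as a shift and turn from the pose commanded when the call began, along the tool's axes at that moment; what a row does not reach only later rows make up. A row lasts 1/8 s, in which the tool goes at most 62.5 mm and 10.7 degrees, less where a joint would pass 70% of its speed; a pose out of reach is approached as far as the arm can. A call with a gripper value outside its range is refused whole. The fingers move at their own pace and stop on an object; FORCE is the grip in N (left out, the last holds). Time passes only in rows, so rows that repeat a pose let the fingers close. It gives the time, the measured TCP pose, the force and the opening at its end, in the units of the state.
- env.observe(): the state, without advancing time (a new reading comes with each control period).
- env.get_image(name): name is "side" or "top"; returns a dict with "color" (480x640x3 uint8, blue, green, red), "range_z" (480x640 float32, m along the optical axis (not along the pixel's ray), 0 where there is no reading), "fov_y" (degrees; the focal length in pixels is half the picture's height over the tangent of half this angle, whatever the lens; pixels are square), "cx", "cy" (the principal point, pixels), "R" (3x3) and "t" (3): a world point X has camera coordinates R X + t. Camera axes: x right, y down, z forward; pixel columns grow to the right and rows downward; lengths in m; the calibration is good to about 2 mm. A picture is of the moment at which its call begins.
- env.close_job(): hands the job in, once; it reports no verdict.
The state is a dict: "time_s": time; "q": joint angles; "qvel": joint speeds; "joint_efforts": joint torques, N m; "position": TCP position; "tool_rot": TCP orientation; "ft_force": force on the tool from outside, world axes, zero at the start; "wrist_torque": the same for the moment, N m; "grip_width": finger opening in m.
Only numpy, scipy, OpenCV 4.12 (cv2) and the standard library are available. Lean on these libraries where they do the work, as an engineer would, in place of code of your own. Each camera call takes 0.05 s, during which the arm holds its last target.

## Working session

There is one attempt and no reset: what is moved stays moved. The work goes in short steps, Python scripts to look and compute and a shell command to move; the robot and the scene stay as the last step left them, time stands still between calls to the robot, and variables do not carry over. Pictures are saved under pics/ and viewed, and the job is handed in when it is done.

```bash
ls; mkdir -p pics; python3 - <<'E'
from rig import env
import cv2
s=env.observe()
for k in s: print(k,s[k])
for n in("side","top"):
    im=env.get_image(n); cv2.imwrite(f"pics/{n}0.png",im["color"])
    print(n,im["fov_y"],im["cx"],im["cy"],im["R"],im["t"],(im["range_z"]>0).mean())
E
```

```text
pics
time_s 0.0
q [-8.96275660e+01  2.18406599e+01  7.43854591e+01 -1.29384356e-04
  8.38577256e+01 -1.23341494e+01]
qvel [ 0.03258312  0.04547004 -0.00838516  0.02142936  0.01441378  0.0032568 ]
joint_efforts [ 3.22360116e-03 -4.48461270e+01 -2.31281698e+01 -8.20816626e-05
  4.76700530e-03 -1.77920803e-06]
position [ 0.12098708 -0.53616953  0.19361076]
tool_rot [[ 9.75509225e-01  2.19958521e-01 -1.17572597e-05]
 [ 2.19958303e-01 -9.75508177e-01  1.46331813e-03]
 [ 3.10399990e-04 -1.43006645e-03 -9.99998929e-01]]
ft_force [ 0.65718013  0.74837701 -0.51188922]
wrist_torque [-0.02968826 -0.02483595  0.0165391 ]
grip_width 0.08525297896892677
side 45.34401867691182 317.9847533961839 247.6827138331779 [[ 0.84293981 -0.53765917 -0.01936741]
 [-0.2371488  -0.3390066  -0.91040374]
 [ 0.48292124  0.77200851 -0.41326739]] [-0.47996791  0.21846307  1.05297801] 0.995947265625
top 49.26810911465563 315.0232629959217 225.25993751801923 [[-4.08295174e-04 -9.99999474e-01  9.40391888e-04]
 [-9.88512377e-01  2.61474411e-04 -1.51139712e-01]
 [ 1.51139387e-01 -9.91298636e-04 -9.88511964e-01]] [-0.01024889  0.55093077  1.36822323] 0.9958626302083333
```

View pics/side0.png

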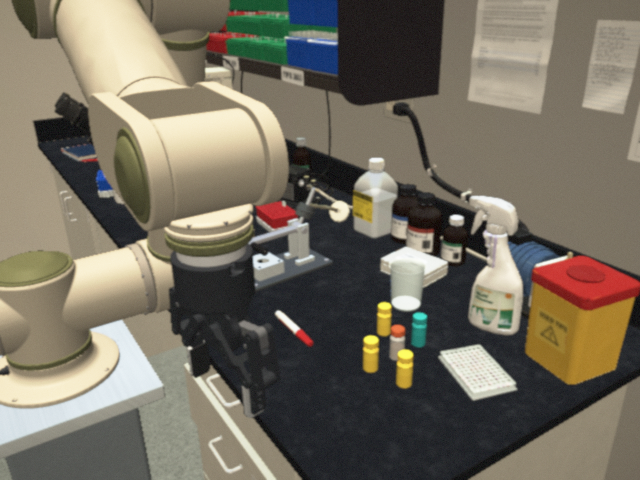

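View pics/top0.png

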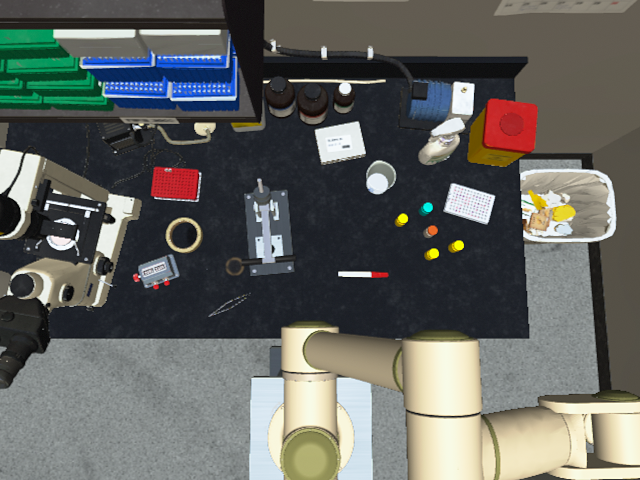

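The vial with the orange cap is at top (431,231) and side (397,342). The turquoise and yellow look-alikes stand around it. The station is at top (268,230), with its well end towards the robot. I'll zoom in and measure next.

```bash
cat > h.py <<'E'
import numpy as np, cv2
from rig import env
def f(im): return 240/np.tan(np.radians(im["fov_y"]/2))
def ray(im,u,v):
    R=np.array(im["R"]);t=np.array(im["t"])
    d=R.T@np.array([(u-im["cx"])/f(im),(v-im["cy"])/f(im),1]); return -R.T@t,d
def plane(im,u,v,z):
    o,d=ray(im,u,v); return o+d*(z-o[2])/d[2]
def depth(im,u,v):
    o,d=ray(im,u,v); return o+d*float(im["range_z"][int(round(v)),int(round(u))])
def cloud(im):
    v,u=np.mgrid[0:480,0:640]; z=im["range_z"]
    c=np.stack([(u-im["cx"])/f(im)*z,(v-im["cy"])/f(im)*z,z],-1)
    return (c-np.array(im["t"]))@np.array(im["R"])
def tri(a,b):
    (o1,d1),(o2,d2)=a,b
    A=np.stack([d1,-d2],1); s=np.linalg.lstsq(A,o2-o1,rcond=None)[0]
    p=o1+d1*s[0];q=o2+d2*s[1]; return (p+q)/2,np.linalg.norm(p-q)
def proj(im,X):
    c=np.array(im["R"])@X+np.array(im["t"]); return f(im)*c[0]/c[2]+im["cx"],f(im)*c[1]/c[2]+im["cy"]
E
python3 - <<'E'
from h import *
T=env.get_image("top");S=env.get_image("side")
a=cv2.resize(T["color"][160:290,210:310],None,fx=5,fy=5,interpolation=2)
b=cv2.resize(S["color"][200:300,230:350],None,fx=5,fy=5,interpolation=2)
cv2.imwrite("pics/t1.png",a[:600]);cv2.imwrite("pics/s1.png",b)
a=cv2.resize(T["color"][180:290,320:500],None,fx=4,fy=4,interpolation=2)
cv2.imwrite("pics/t2.png",a)
for n,im in(("top",T),("side",S)):
    h=cv2.cvtColor(im["color"],cv2.COLOR_BGR2HSV)
    m=((h[...,0]>3)&(h[...,0]<16)&(h[...,1]>130)&(h[...,2]>120)).astype(np.uint8)
    k,_,st,ce=cv2.connectedComponentsWithStats(m)
    C=cloud(im)
    for i in range(1,k):
        if st[i,4]>15: print(n,st[i],ce[i],C[int(ce[i][1]),int(ce[i][0])])
E
```

```text
top [428 225  10  10  79] [432.27848101 229.72151899] [ 0.53747276 -0.32034439  0.06377572]
side [534 282 101  29 166] [583.28313253 299.45783133] [ 0.71795411 -0.54991433  0.16889017]
side [506 294   5   4  17] [508.11764706 295.58823529] [ 0.75224125 -0.38320135  0.08866333]
side [391 324  14  13 154] [397.43506494 330.22077922] [ 0.53176873 -0.32555933  0.05999714]
```

View pics/t1.png

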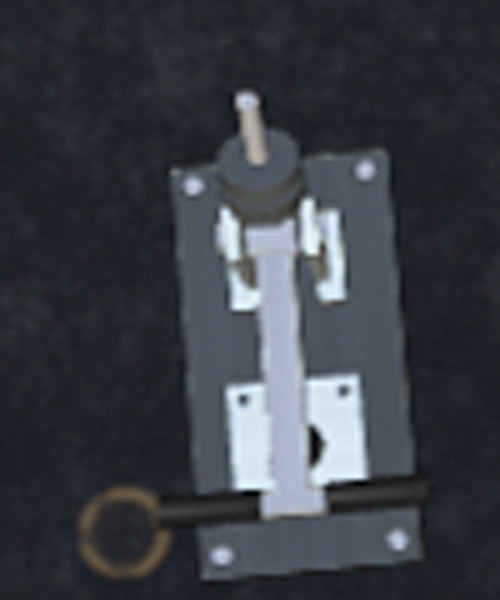

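View pics/s1.png

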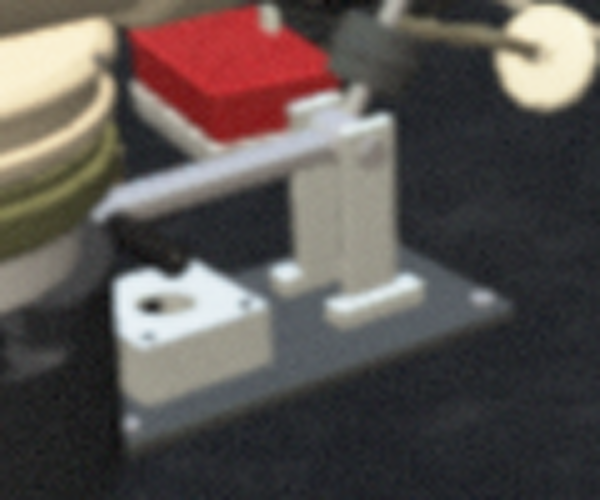

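View pics/t2.png

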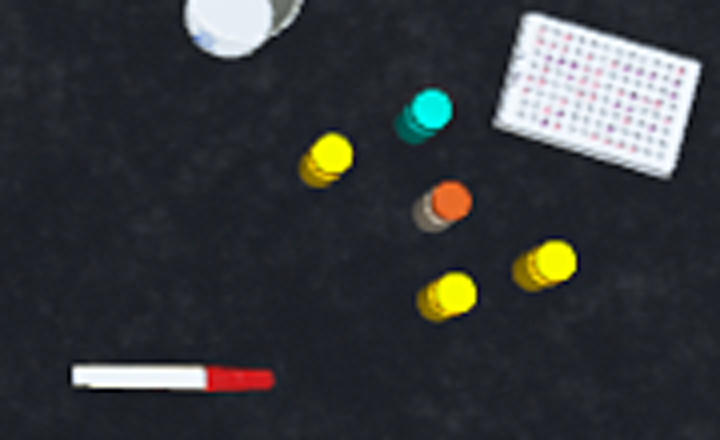

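```bash
python3 - <<'E'
from h import *
T=env.get_image("top");S=env.get_image("side")
def z(p,o): return o[0]+(p[0]+.5)/5-.5,o[1]+(p[1]+.5)/5-.5
ot=(210,160);os=(230,200)
P={}
for n,p,h in[("cTL",(170,170),.01),("cTR",(386,150),.01),("cBL",(203,580),.01),("cBR",(423,560),.01),
 ("sTL",(194,186),.012),("sTR",(366,170),.012),("sBL",(222,555),.012),("sBR",(399,540),.012),
 ("bTL",(225,387),.04),("bTR",(358,374),.04),("hR",(427,488),.095),("hL",(160,513),.095),
 ("armTipM",(293,505),.101),("armHinge",(270,250),.101)]:
    P[n]=plane(T,*z(p,ot),h); print(n,P[n].round(4))
for g in("c","s"):
    c=sum(P[g+k] for k in("TL","TR","BL","BR"))/4
    ax=(P[g+"TL"]+P[g+"TR"]-P[g+"BL"]-P[g+"BR"])/2; ay=(P[g+"TL"]+P[g+"BL"]-P[g+"TR"]-P[g+"BR"])/2
    print(g,c.round(4),np.linalg.norm(ax),np.linalg.norm(ay),np.degrees(np.arctan2(ax[1],ax[0])),np.degrees(np.arctan2(-ay[0],ay[1])))
# well mouth in side view
print("mouth side", plane(S,*z((168,305),os),.04))
print("side BR corner",plane(S,*z((512,305),os),.01), plane(S,*z((128,447),os),.01))
print("screws side",plane(S,*z((482,298),os),.012),plane(S,*z((132,424),os),.012))
print("block side BR,FR..",plane(S,*z((268,308),os),.04),plane(S,*z((120,345),os),.04))
print("handle R end tri",tri(ray(T,*z((427,488),ot)),ray(S,*z((178,262),os))))
print("block corner tri",tri(ray(T,*z((358,374),ot)),ray(S,*z((268,300),os))))
print("hinge screw etc")
C=cloud(T)
print("depth arm",[depth(T,210+x/5,160+y/5).round(3) for x,y in((290,450),(280,350),(270,260),(400,492),(410,490))])
# vial
print("vialtri",tri(ray(T,432.28,229.72),ray(S,397.43,330.2)))
print(plane(T,432.28,229.72,.062))
for n,im in(("top",T),("side",S)):
    h=cv2.cvtColor(im["color"],cv2.COLOR_BGR2HSV)
    for nm,lo,hi in(("yel",24,34),("turq",80,95)):
        m=((h[...,0]>lo)&(h[...,0]<hi)&(h[...,1]>150)&(h[...,2]>90)).astype(np.uint8)
        k,_,st,ce=cv2.connectedComponentsWithStats(m)
        for i in range(1,k):
            if 40<st[i,4]<800: print(n,nm,st[i],ce[i].round(1),depth(im,*ce[i]).round(3))
C=cloud(S)
# vial points from side depth
sub=C[318:365,385:412].reshape(-1,3); sub=sub[(sub[:,2]>.01)&(sub[:,2]<.08)]
print(np.percentile(sub,[2,50,98],axis=0))
E
```

```text
cTL [0.6449 0.1881 0.01  ]
cTR [0.6563 0.0681 0.01  ]
cBL [0.4176 0.1656 0.01  ]
cBR [0.4284 0.0462 0.01  ]
sTL [0.6354 0.1744 0.012 ]
sTR [0.6445 0.079  0.012 ]
sBL [0.431  0.1553 0.012 ]
sBR [0.4391 0.0592 0.012 ]
bTL [0.5193 0.152  0.04  ]
bTR [0.5264 0.0806 0.04  ]
hR [0.4599 0.0411 0.095 ]
hL [0.4471 0.1779 0.095 ]
armTipM [0.4506 0.1092 0.101 ]
armHinge [0.583  0.1229 0.101 ]
c [0.5368 0.117  0.01  ] 0.22872605851794098 0.12024744322327463 5.569832653251082 5.284243965021713
s [0.5375 0.117  0.012 ] 0.2058369120787071 0.09610208372678047 5.411155640562687 5.120593546507054
mouth side [0.48568759 0.10744756 0.04      ]
side BR corner [0.65317393 0.06674666 0.01      ] [0.42995448 0.04318015 0.01      ]
screws side [0.64314801 0.07837057 0.012     ] [0.43983195 0.05840312 0.012     ]
block side BR,FR.. [0.52291866 0.0775842  0.04      ] [0.44784595 0.08235016 0.04      ]
handle R end tri (array([0.45978895, 0.04113872, 0.09443098]), np.float64(0.0002697065395870088))
block corner tri (array([0.52548346, 0.08068566, 0.04234658]), np.float64(0.0012326485791413272))
hinge screw etc

[... 583 characters left out ...]
] [457.  245.1] [ 0.494 -0.385  0.064]
top yel [426 248  13  12 104] [432.5 253.1] [ 0.474 -0.32   0.061]
top turq [421 202  12  13 112] [426.5 207.8] [ 0.594 -0.307  0.069]
side yel [378 302  14   8  90] [384.2 305.5] [ 0.567 -0.245  0.061]
side yel [363 335  16  10 118] [370.6 339.3] [ 0.474 -0.323  0.06 ]
side yel [364 348  13   6  42] [370.2 350.6] [ 0.468 -0.331  0.044]
side yel [398 349  16  10 118] [405.5 353.9] [ 0.494 -0.394  0.063]
side yel [397 363  14   6  53] [403.8 365.3] [ 0.486 -0.399  0.046]
side turq [412 312  15  35 446] [418.7 328.8] [ 0.59  -0.319  0.038]
[[ 0.48199349 -0.4024794   0.01239386]
 [ 0.52466541 -0.33187199  0.04972234]
 [ 0.57086368 -0.25535435  0.06298144]]
```

Measured positions:

| Item | Value |
|---|---|
| Station yaw | 5.3° |
| Handle_r | (0.4577, 0.0647, 0.0945) |
| Hinge | (0.593, 0.1224) |
| Well axis | (0.488, 0.112) |
| Vial | (0.536, −0.322) |

Two independent routes to the well axis agree. I'll go to above handle_r first, with the jaws along the station's x.

```bash
python3 -m inch '60 20 -22 0 -4; 60 60 -66 0 -14; 60 100 -111 0 -24; 60 140 -155 0 -34; 60 180 -200 0 -44; 60 220 -244 0 -54; 60 260 -289 0 -64; 60 300 -333 0 -73; 60 340 -377 0 -80; 60 375 -416 0 -82.6' 20
cat > w.py <<'E'
from h import *
import sys
s=env.observe();R=np.array(s["tool_rot"]);p=np.array(s["position"])
t=np.array([float(x) for x in sys.argv[1:4]])
print("p",p.round(4),"ft",np.round(s["ft_force"],2),"w",round(s["grip_width"],4),"t",s["time_s"],"yawY",np.degrees(np.arctan2(R[1,1],R[0,1])).round(2),"q",np.round(s["q"],0))
print("shift mm",(R.T@(t-p)*1e3).round(1))
E
python3 w.py .4577 .0647 .13
```

```text
time_s: 1.55
position: [0.396, -0.0462, 0.1944]
tool_rot: [[-0.096, 0.995, 0.001], [0.995, 0.096, -0.0], [-0.0, 0.001, -1.0]]
ft_force: [1.0, -1.2, 0.8]
grip_width: 0.0597
p [ 0.396  -0.0462  0.1944] ft [ 0.98 -1.18  0.78] w 0.0597 t 1.55 yawY 5.48 q [-24.   6.  96.  -0.  78. -29.]
shift mm [104.5  72.   64.5]
```

```bash
python3 -m inch '60 25 20 10 0; 60 60 45 25 0; 60 90 65 40 0; 60 105 72 50 0; 60 105 72 60 0; 60 105 72 60 0;60 105 72 60 0'; python3 w.py .4577 .0647 .0755
python3 - <<'E'
from h import *
T=env.get_image("top");S=env.get_image("side")
cv2.imwrite("pics/t3.png",cv2.resize(T["color"][160:360,200:400],None,fx=3,fy=3));cv2.imwrite("pics/s3.png",cv2.resize(S["color"][150:350,150:400],None,fx=3,fy=3))
E
```

```text
time_s: 2.42
position: [0.4573, 0.0621, 0.1347]
tool_rot: [[-0.091, 0.996, 0.001], [0.996, 0.091, -0.0], [-0.0, 0.001, -1.0]]
ft_force: [-0.0, 0.4, -0.5]
grip_width: 0.0601
p [0.4573 0.0621 0.1347] ft [-0.02  0.41 -0.54] w 0.0601 t 2.425 yawY 5.23 q [ -7.  16.  94.  -0.  70. -12.]
shift mm [ 2.6  0.6 59.2]
```

View pics/s3.png

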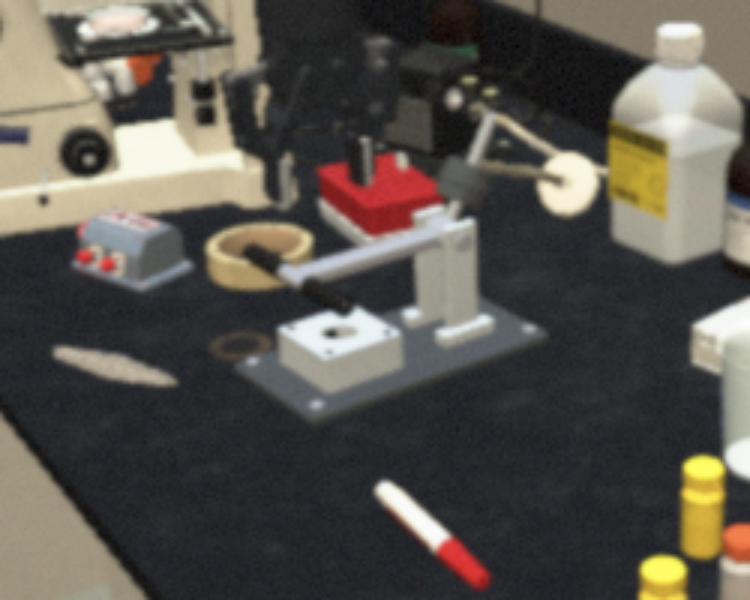

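The side view shows the open gripper hovering with a finger on each side of the right handle half at (330,295). The station is now unobstructed, so I'll re-check the handle and the mouth in this view.

```bash
python3 - <<'E'
from h import *
S=env.get_image("side")
g=lambda x,y:(150+(x+.5)/3-.5,150+(y+.5)/3-.5)
print("mouth",plane(S,*g(340,331),.04))
for p in((278,346),(345,310),(404,342),(320,388),): print("blk",plane(S,*g(*p),.04 if p!=(320,388) else .01))
print("handle ends",plane(S,*g(348,300),.095),plane(S,*g(250,254),.095))
X=np.array([.4577,.0647,.0945]);u=proj(S,X);print("proj handle_r",(u[0]-150)*3+1,(u[1]-150)*3+1)
cv2.imwrite("pics/s4.png",cv2.resize(S["color"][225:285,225:325],None,fx=8,fy=8,interpolation=2))
E
```

```text
mouth [0.48682044 0.11063578 0.04      ]
blk [0.43471072 0.11424337 0.04      ]
blk [0.50841448 0.14332535 0.04      ]
blk [0.51859223 0.06452652 0.04      ]
blk [0.45421642 0.08531651 0.01      ]
handle ends [0.46575309 0.05047133 0.095     ] [0.4429291  0.17273205 0.095     ]
proj handle_r 329.537172375491 296.6681547271937
```

View pics/s4.png

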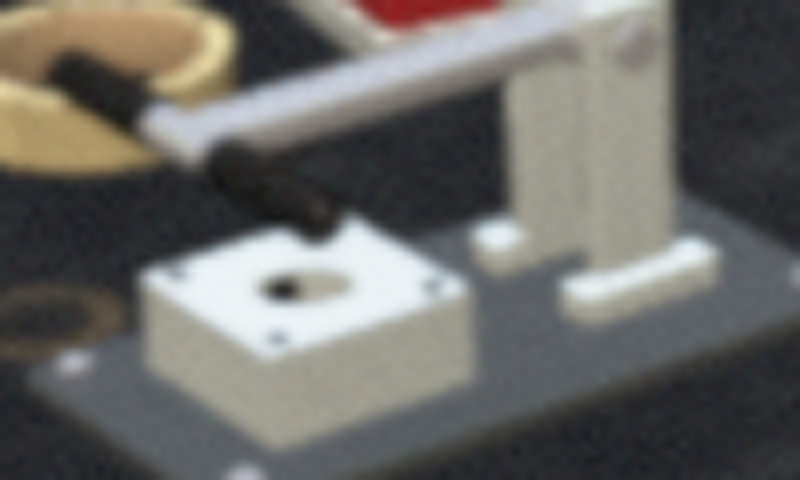

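The handle_r projection falls on the middle of the right grip, so I can descend and grip lightly.

```bash
python3 -m inch '60 2 0.5 15 0; 60 2 0.5 35 0; 60 2 0.5 52 0; 60 2 0.5 59 0; 60 2 0.5 59 0; 30 2 0.5 59 0; 10 2 0.5 59 0; 10 2 0.5 59 0; 10 2 0.5 59 0' 25; python3 w.py .4577 .0647 .0755
```

```text
time_s: 3.7
position: [0.4576, 0.065, 0.0753]
tool_rot: [[-0.093, 0.996, 0.0], [0.996, 0.093, -0.0], [-0.0, 0.0, -1.0]]
ft_force: [0.1, 0.0, 0.2]
grip_width: 0.0101
p [0.4576 0.065  0.0753] ft [0.12 0.01 0.23] w 0.0101 t 3.7 yawY 5.31 q [ -7.  21.  98.   0.  61. -12.]
shift mm [-0.3  0.  -0.2]
```

The opening reached 10 mm although the bar is 17 mm thick, so the grip has missed. I'll look before going on.

```bash
python3 - <<'E'
from h import *
T=env.get_image("top");S=env.get_image("side")
cv2.imwrite("pics/t5.png",cv2.resize(T["color"][190:310,210:340],None,fx=5,fy=5));cv2.imwrite("pics/s5.png",cv2.resize(S["color"][215:295,205:330],None,fx=6,fy=6))
C=cloud(S)
for (x,y) in((235,255),(245,250),(262,248),(268,252),(272,255)): print(C[y,x].round(3),S["color"][y,x])
E
```

```text
[ 0.478  0.255 -0.   ] [47 43 42]
[ 0.515  0.271 -0.002] [45 41 40]
[0.455 0.047 0.103] [38 39 36]
[0.516 0.141 0.042] [141 138 129]
[0.517 0.123 0.04 ] [232 227 218]
```

View pics/s5.png

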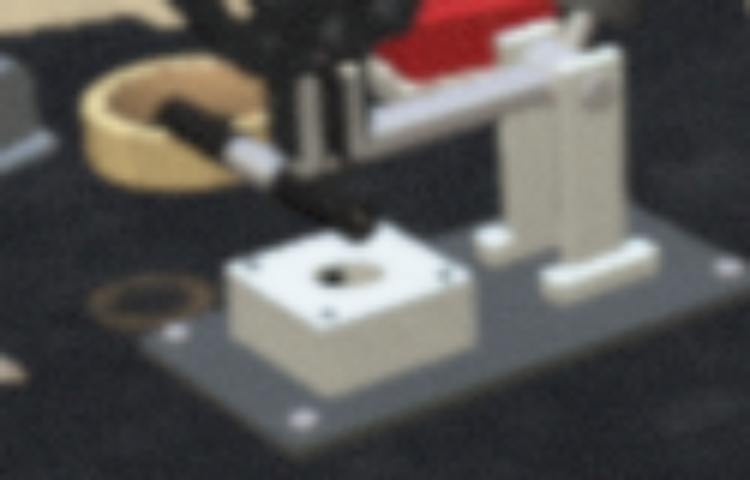

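View pics/t5.png

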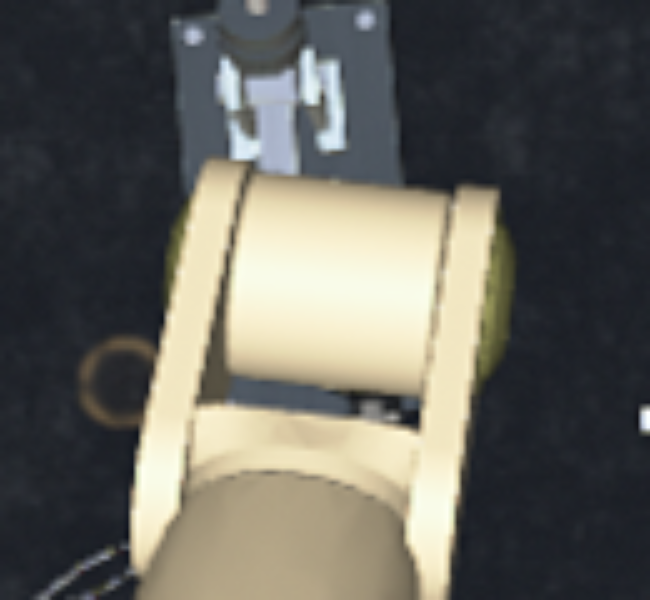

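```bash
python3 - <<'E'
from h import *
S=env.get_image("side"); C=cloud(S)
p=np.array(env.observe()["position"])
u=proj(S,p); print("TCP proj s5",((u[0]-205)*6+2.5,(u[1]-215)*6+2.5))
u=proj(S,p+[0,0,.019]); print("grasp proj s5",((u[0]-205)*6+2.5,(u[1]-215)*6+2.5))
for X in ((310,130),(310,155),(350,100),(350,145),(300,185),(340,200),(365,225),(250,155),(420,110),(180,115)):
    print(X,C[int(215+X[1]/6),int(205+X[0]/6)].round(3))
print(S["R"]) 
E
```

```text
TCP proj s5 (np.float64(331.98164607747094), np.float64(250.27521943827355))
grasp proj s5 (np.float64(328.86592171943676), np.float64(204.19559522347862))
(310, 130) [0.445 0.052 0.133]
(310, 155) [0.446 0.056 0.122]
(350, 100) [0.466 0.057 0.138]
(350, 145) [0.463 0.055 0.12 ]
(300, 185) [0.451 0.072 0.102]
(340, 200) [0.453 0.046 0.104]
(365, 225) [0.458 0.039 0.096]
(250, 155) [0.448 0.113 0.1  ]
(420, 110) [0.522 0.109 0.101]
(180, 115) [0.443 0.162 0.1  ]
[[ 0.84293981 -0.53765917 -0.01936741]
 [-0.2371488  -0.3390066  -0.91040374]
 [ 0.48292124  0.77200851 -0.41326739]]
```

```bash
python3 - <<'E'
from h import *
S=env.get_image("side")
p=np.array([.121,-.537,.194]);yv=np.array([.22,-.9755,0])
for back in(0,.013,.013+.038):
  print(back,[np.round(proj(S,p+[0,0,back]+s*.0427*yv),0) for s in(-1,0,1)])
a=cv2.imread("pics/side0.png")[290:440,150:300]
cv2.imwrite("pics/s6.png",cv2.resize(a,None,fx=4,fy=4,interpolation=2))
b=S["color"][215:275,225:300]; b=np.clip(b.astype(float)*2.5,0,255).astype(np.uint8)
cv2.imwrite("pics/s7.png",cv2.resize(b,None,fx=9,fy=9,interpolation=2))
E
```

```text
0 [array([208., 411.]), array([231., 430.]), array([257., 450.])]
0.013 [array([207., 402.]), array([230., 420.]), array([256., 440.])]
0.051 [array([203., 374.]), array([227., 391.]), array([254., 410.])]
```

View pics/s6.png

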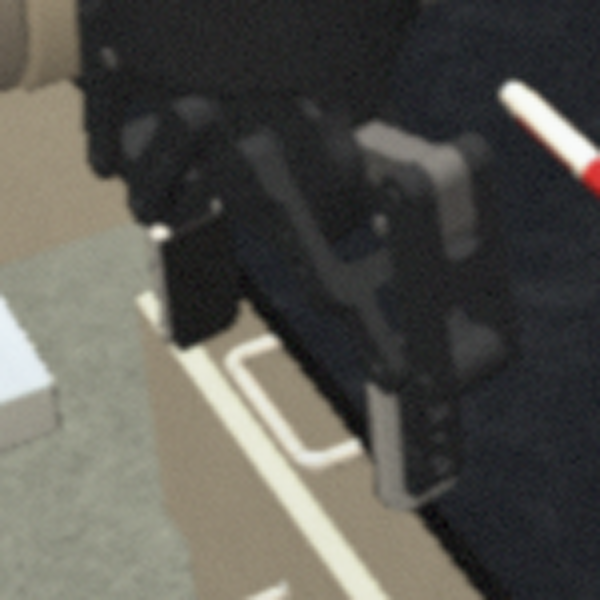

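View pics/s7.png

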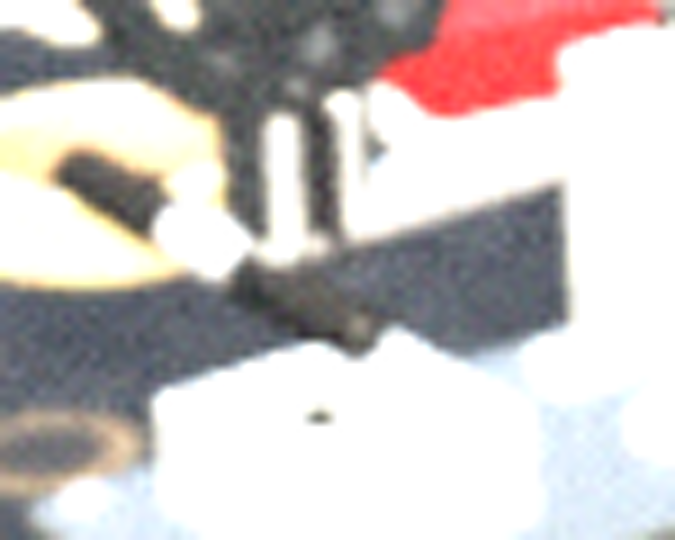

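Fingertips sit about 38 mm higher than the reported TCP in both the start picture and this one. The wrist force is zero, so nothing has been touched. I'll measure this offset with two estimates.

```bash
python3 - <<'E'
from h import *
S=env.get_image("side")
s=env.observe();p=np.array(s["position"]);R=np.array(s["tool_rot"])
C=cloud(S); m=(np.abs(C[...,0]-p[0])<.05)&(np.abs(C[...,1]-p[1])<.03)&(C[...,2]>.08)&(C[...,2]<.2)
for z in np.arange(.075,.13,.005):
    print(round(z,3),np.round(proj(S,[p[0],p[1],z]),1), (m&(abs(C[...,2]-z)<.0025)).sum(), C[m&(abs(C[...,2]-z)<.0025)].mean(0).round(3))
print(s["q"],s["joint_efforts"])
E
```

```text
0.075 [259.9 256.4] 0 [nan nan nan]
0.08 [259.8 254.4] 0 [nan nan nan]
0.085 [259.6 252.4] 0 [nan nan nan]
0.09 [259.5 250.3] 15 [0.453 0.052 0.091]
0.095 [259.4 248.3] 38 [0.45  0.058 0.095]
0.1 [259.2 246.3] 54 [0.451 0.062 0.1  ]
0.105 [259.1 244.2] 26 [0.454 0.059 0.103]
0.11 [259.  242.2] 3 [0.45  0.068 0.111]
0.115 [258.8 240.1] 20 [0.454 0.06  0.116]
0.12 [258.7 238.1] 30 [0.452 0.06  0.12 ]
0.125 [258.5 236. ] 37 [0.452 0.06  0.125]
0.13 [258.4 233.9] 36 [0.452 0.06  0.13 ]
[-6.63905015e+00  2.09360701e+01  9.84607305e+01  8.01449328e-04
  6.06066178e+01 -1.19476329e+01] [ 1.72592183e-03 -3.83564758e+01 -1.74829727e+01 -7.34393529e-05
  9.90252011e-04  6.46138187e-05]<stdin>:6: RuntimeWarning: Mean of empty slice.
  ret = um.true_divide(
```

Real tip height is about 0.110 when TCP reads 0.075. I'll reopen the jaws, go 34 mm lower while watching the force, and close again.

```bash
python3 -m inch '55 0 0 0 0; 55 0 0 0 0; 55 0 0 0 0; 55 0 0 10 0; 55 0 0 22 0; 55 0 0 34 0; 55 0 0 34 0' 25;  python3 - <<'E'
from h import *
S=env.get_image("side")
b=S["color"][215:275,225:300]; b=np.clip(b.astype(float)*2,0,255).astype(np.uint8)
cv2.imwrite("pics/s8.png",cv2.resize(b,None,fx=9,fy=9,interpolation=2))
E
```

```text
time_s: 4.82
position: [0.4569, 0.0651, 0.0401]
tool_rot: [[-0.092, 0.996, -0.002], [0.996, 0.092, 0.0], [0.001, -0.002, -1.0]]
ft_force: [-1.0, -0.5, -0.1]
grip_width: 0.0551
```

View pics/s8.png

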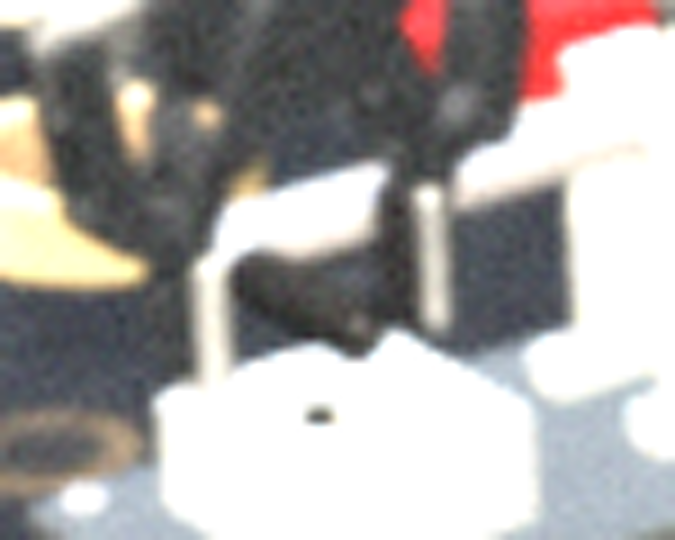

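The fingers now straddle the right grip at (310,300). Closing.

```bash
python3 -m inch '30 0 0 0 0; 12 0 0 0 0; 12 0 0 0 0; 12 0 0 0 0; 12 0 0 0 0' 25; python3 w.py .4577 .0647 .0405
```

```text
time_s: 5.5
position: [0.4579, 0.065, 0.0416]
tool_rot: [[-0.093, 0.996, 0.001], [0.996, 0.093, -0.0], [-0.0, 0.001, -1.0]]
ft_force: [-0.2, -1.0, 5.5]
grip_width: 0.016
p [0.4579 0.065  0.0416] ft [-0.19 -0.97  5.45] w 0.016 t 5.5 yawY 5.31 q [ -7.  24. 101.   0.  55. -12.]
shift mm [-0.3 -0.2  1.1]
```

```bash
python3 -m inch '10 0 0.2 -7 0; 10 0 0.7 -14 0; 10 0 1.8 -22.3 0; 10 0 3.4 -30.6 0; 10 0 5.5 -38.7 0; 10 0 8 -46.7 0; 10 0 11 -54.5 0; 10 0 14.5 -62.2 0; 10 0 18.5 -69.6 0; 10 0 22.9 -76.7 0' 30; python3 w.py .4577 .0647 .0405
python3 - <<'E'
import numpy as np
for t in np.r_[np.arange(.58,1.84,.06)]: print(round(t,2),np.round([140*(1-np.cos(t))-22.9,-(140*np.sin(t)-76.7)],1))
E
```

```text
time_s: 6.75
position: [0.4775, 0.0669, 0.118]
tool_rot: [[-0.093, 0.996, -0.007], [0.996, 0.093, -0.001], [-0.0, -0.007, -1.0]]
ft_force: [-12.4, -5.2, 0.1]
grip_width: 0.0158
p [0.4775 0.0669 0.118 ] ft [-12.39  -5.23   0.09] w 0.0158 t 6.75 yawY 5.33 q [ -6.  20.  92.  -0.  69. -11.]
shift mm [ -0.4 -19.3  77.7]
0.58 [-0. -0.]
0.64 [ 4.8 -6.9]
0.7 [ 10.  -13.5]
0.76 [ 15.6 -19.7]
0.82 [ 21.6 -25.7]
0.88 [ 27.9 -31.2]
0.94 [ 34.5 -36.4]
1.0 [ 41.5 -41.1]
1.06 [ 48.7 -45.4]
1.12 [ 56.1 -49.3]
1.18 [ 63.8 -52.7]
1.24 [ 71.6 -55.7]
1.3 [ 79.7 -58.2]
1.36 [ 87.8 -60.2]
1.42 [ 96.1 -61.7]
1.48 [104.4 -62.7]
1.54 [112.8 -63.2]
1.6 [121.2 -63.2]
1.66 [129.6 -62.7]
1.72 [137.9 -61.7]
1.78 [146.2 -60.2]
1.84 [154.3 -58.3]
```

```bash
python3 - <<'E'
from h import *
S=env.get_image("side")
b=S["color"][190:275,215:310]; b=np.clip(b.astype(float)*1.8,0,255).astype(np.uint8)
cv2.imwrite("pics/s9.png",cv2.resize(b,None,fx=7,fy=7,interpolation=2))
E
```

```text
(no output)
```

View pics/s9.png

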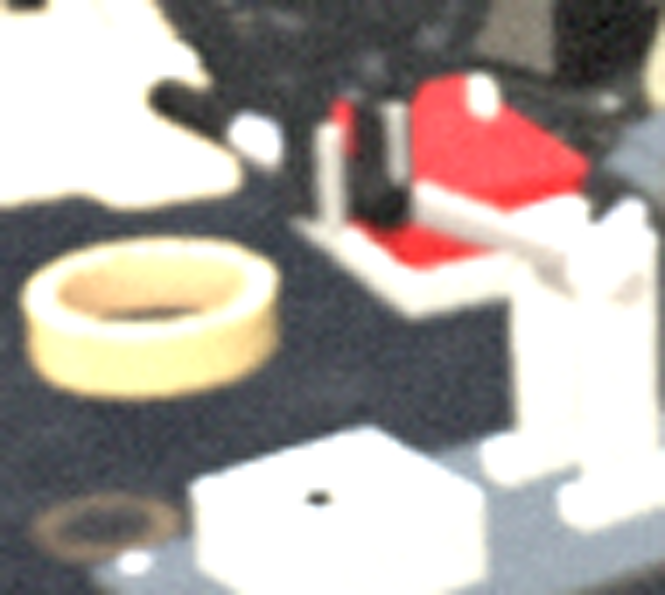

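```bash
python3 -m inch '10 0 -1.5 -2 0; 10 0 1.6 -6.8 0; 10 0 6.5 -13.6 0; 10 0 11.8 -20.1 0; 10 0 17.6 -26.3 0; 10 0 23.7 -32 0; 10 0 30.1 -37.5 0; 10 0 36.8 -42.5 0; 10 0 43.8 -47.1 0; 10 0 51.1 -51.3 0'; python3 w.py .4577 .0647 .0405

```

```text
time_s: 8.05
position: [0.5306, 0.0719, 0.1717]
tool_rot: [[-0.093, 0.996, -0.0], [0.996, 0.093, -0.001], [-0.001, -0.0, -1.0]]
ft_force: [-7.5, -1.7, 0.6]
grip_width: 0.0159
p [0.5306 0.0719 0.1717] ft [-7.49 -1.68  0.57] w 0.0159 t 8.05 yawY 5.32 q [ -5.  21.  79.  -0.  80. -10.]
shift mm [ -0.4 -73.3 131.3]
```

```bash
python3 -m inch '10 0 7.5 -3.7 0; 10 0 15.3 -7 0; 10 0 23.2 -9.8 0; 10 0 31.3 -12.1 0; 10 0 39.5 -13.9 0; 10 0 47.8 -15.3 0; 10 0 56.1 -16.1 0; 10 0 63.1 -16.5 0; 10 0 63.1 -16.5 0'; python3 w.py .4577 .0647 .0405
python3 - <<'E'
from h import *
S=env.get_image("side")
b=S["color"][150:275,215:340]
cv2.imwrite("pics/s10.png",cv2.resize(b,None,fx=5,fy=5,interpolation=2)[:600])
E
```

```text
time_s: 9.18
position: [0.5952, 0.078, 0.186]
tool_rot: [[-0.093, 0.996, 0.002], [0.996, 0.093, 0.001], [0.0, 0.002, -1.0]]
ft_force: [-1.0, 0.9, 4.7]
grip_width: 0.0156
p [0.5952 0.078  0.186 ] ft [-0.99  0.86  4.74] w 0.0156 t 9.175 yawY 5.32 q [-4. 27. 67.  0. 86. -9.]
shift mm [  -0.6 -138.4  145.2]
```

View pics/s10.png

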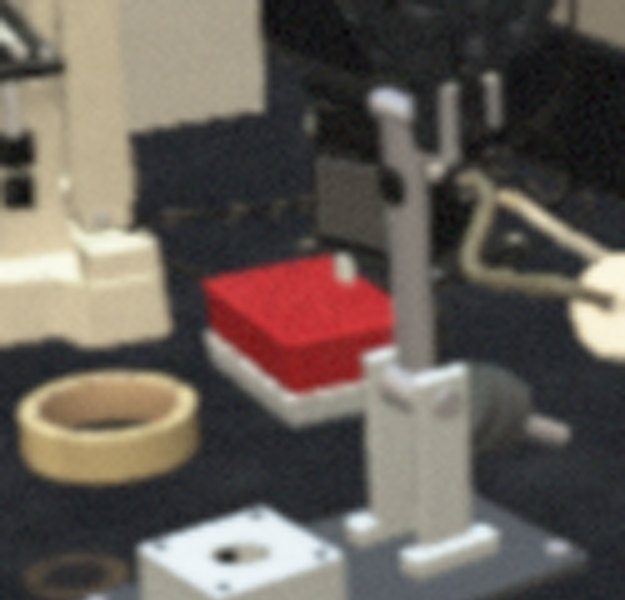

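The arm is upright at about 1.53 rad, past the balance range. I'll ease it on to about 1.72 and then release.

```bash
python3 -m inch '10 0 5 0 0; 10 0 10 0.2 0; 10 0 15 0.5 0; 10 0 20 1 0; 10 0 24 1.5 0; 10 0 24 1.5 0; 10 0 24 1.5 0'; python3 w.py .4577 .0647 .0405
```

```text
time_s: 10.1
position: [0.6181, 0.0801, 0.1841]
tool_rot: [[-0.093, 0.996, 0.0], [0.996, 0.093, 0.0], [0.0, 0.0, -1.0]]
ft_force: [0.3, 2.5, -0.9]
grip_width: 0.0152
p [0.6181 0.0801 0.1841] ft [ 0.3   2.54 -0.89] w 0.0152 t 10.1 yawY 5.31 q [-3. 30. 63.  0. 88. -9.]
shift mm [  -0.5 -161.2  143.5]
```

```bash
python3 -m inch '22 0 0 0 0; 35 0 0 0 0; 55 0 0 0 0; 70 0 0 0 0; 70 0 0 0 0; 70 0 0 0 0;70 0 0 0 0; 70 0 0 0 0'; python3 w.py .4577 .0647 .0405
python3 - <<'E'
from h import *
S=env.get_image("side")
b=S["color"][150:275,215:340]
cv2.imwrite("pics/s11.png",cv2.resize(b,None,fx=5,fy=5,interpolation=2)[:600])
E
```

```text
time_s: 11.1
position: [0.618, 0.0799, 0.1842]
tool_rot: [[-0.093, 0.996, -0.0], [0.996, 0.093, -0.0], [-0.0, -0.0, -1.0]]
ft_force: [0.4, 0.2, -0.0]
grip_width: 0.0697
p [0.618  0.0799 0.1842] ft [ 0.35  0.22 -0.03] w 0.0697 t 11.1 yawY 5.31 q [-3. 30. 63. -0. 88. -9.]
shift mm [  -0.4 -161.   143.7]
```

View pics/s11.png

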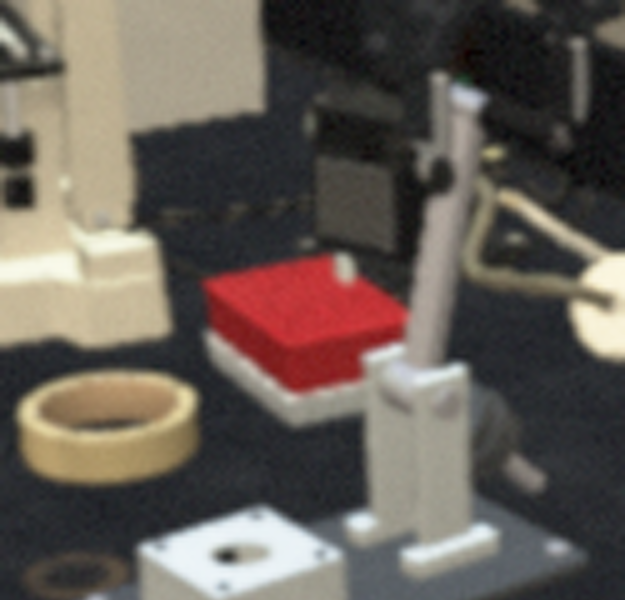

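The arm leans open and the gripper has let go, with near-zero force. I'll withdraw straight up before going across.

```bash
python3 -m inch '70 0 0 -12 0; 70 0 0 -30 0; 70 0 0 -52 0; 70 0 0 -70 0; 60 -15 -5 -72 4; 60 -45 -15 -72 12; 60 -85 -27 -72 22; 60 -125 -39 -72 32; 60 -165 -51 -72 42; 60 -205 -63 -72 52'; python3 w.py .536 -.322 .1
```

```text
time_s: 12.4
position: [0.5739, -0.1313, 0.2573]
tool_rot: [[0.732, 0.682, 0.001], [0.682, -0.732, -0.001], [0.001, 0.001, -1.0]]
ft_force: [0.8, -1.3, -0.8]
grip_width: 0.0598
p [ 0.5739 -0.1313  0.2573] ft [ 0.79 -1.33 -0.82] w 0.0598 t 12.4 yawY -47.02 q [-24.  24.  61.   0.  95.  23.]
shift mm [-157.8  113.4  157.4]
```

```bash
python3 -m inch '50 -25 18 20 8; 50 -60 43 50 18; 50 -100 70 80 28; 50 -135 95 110 36; 50 -153 109 135 38; 50 -156 112 150 38; 50 -156 112 160 38; 50 -156 112 160 38'; python3 w.py .536 -.322 .05
python3 - <<'E'
from h import *
S=env.get_image("side");T=env.get_image("top")
cv2.imwrite("pics/s12.png",cv2.resize(S["color"][150:400,200:450],None,fx=2.4,fy=2.4,interpolation=2))
cv2.imwrite("pics/s13.png",cv2.resize(S["color"][290:370,340:440],None,fx=7,fy=7,interpolation=2))
cv2.imwrite("pics/t12.png",cv2.resize(T["color"][160:280,220:340],None,fx=5,fy=5,interpolation=2))
E
```

```text
time_s: 13.4
position: [0.5379, -0.3174, 0.0964]
tool_rot: [[0.996, 0.094, -0.0], [0.094, -0.996, 0.0], [-0.0, -0.0, -1.0]]
ft_force: [0.6, 0.5, 0.2]
grip_width: 0.05
p [ 0.5379 -0.3174  0.0964] ft [0.55 0.51 0.25] w 0.05 t 13.4 yawY -84.6 q [-41.  34.  70.   0.  76.  43.]
shift mm [-2.3  4.4 46.4]
```

View pics/s12.png

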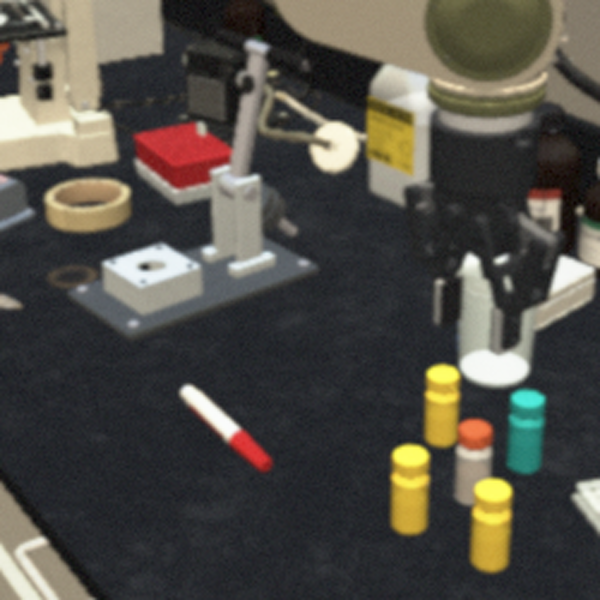

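View pics/s13.png

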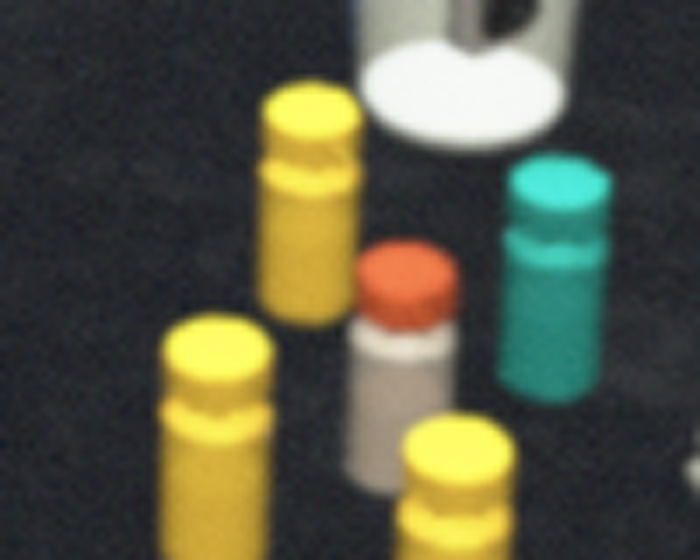

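View pics/t12.png

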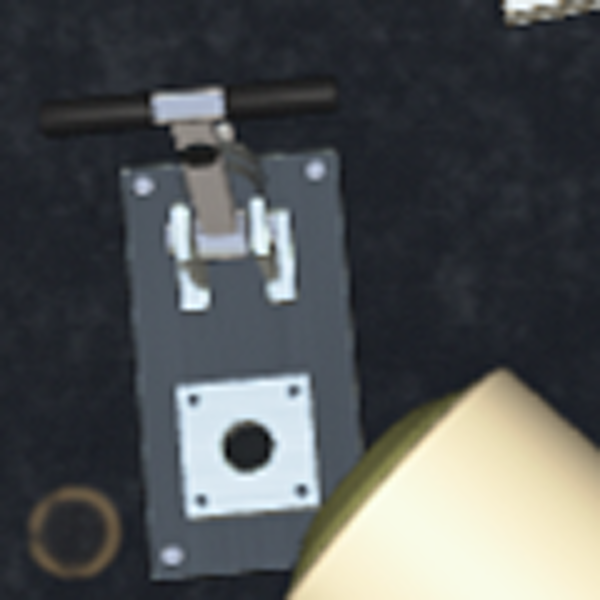

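The arm rests open by itself and the well is unobstructed in both views. Next I'll triangulate the mouth, the vial's cap top and the fingertips.

```bash
python3 - <<'E'
from h import *
T=env.get_image("top");S=env.get_image("side")
gt=lambda x,y:(220+(x+.5)/5-.5,160+(y+.5)/5-.5)
gs=lambda x,y,s=2.4:(200+(x+.5)/s-.5,150+(y+.5)/s-.5)
# mouth: ellipse on dark in top
g=cv2.cvtColor(T["color"],cv2.COLOR_BGR2GRAY)[235:263,256:285]
m=(g<110).astype(np.uint8); m[0:6]=0
k,_,st,ce=cv2.connectedComponentsWithStats((cv2.cvtColor(T["color"],cv2.COLOR_BGR2GRAY)[240:260,262:278]<110).astype(np.uint8))
for i in range(1,k): print("hole",st[i],ce[i]+[262,240],plane(T,*(ce[i]+[262,240]),.04).round(4))
print("mouth top",plane(T,*gt(248,446),.04),"side",plane(S,*gs(152,265),.04))
print("mouth tri",tri(ray(T,*gt(248,446)),ray(S,*gs(152,265))))
cs=[plane(T,*gt(*p),.04) for p in((176,385),(308,374),(188,519),(320,507))]
print("block centre",np.mean(cs,0).round(4),[c.round(3) for c in cs])
ss=[plane(T,*gt(*p),.04) for p in((194,399),(293,390),(201,500),(301,490))]
print("screws centre",np.mean(ss,0).round(4))
v=(340+(408+.5)/7-.5,290+(271+.5)/7-.5)
print("vial side z.062",plane(S,*v,.062),"tri",tri(ray(T,432.28,229.72),ray(S,*v)))
# base of vial side: bottom centre approx
print("base",plane(S,340+396/7,290+478/7,0))
# handle in arm open
print("handle tri",tri(ray(T,*gt(335,92)),ray(S,*gs(245,82))))
print("finger",proj(S,np.array(env.observe()["position"])+[0,0,.041]))
E
```

```text
hole [ 3  4 10 10 74] [269.22972973 248.82432432] [0.4874 0.1123 0.04  ]
mouth top [0.48744585 0.112359   0.04      ] side [0.48658402 0.1099704  0.04      ]
mouth tri (array([0.48767319, 0.11243119, 0.03871511]), np.float64(0.00019549253616924455))
block centre [0.4875 0.1124 0.04  ] [array([0.52 , 0.151, 0.04 ]), array([0.526, 0.081, 0.04 ]), array([0.448, 0.144, 0.04 ]), array([0.455, 0.073, 0.04 ])]
screws centre [0.4882 0.1128 0.04  ]
vial side z.062 [ 0.53460824 -0.32441657  0.062     ] tri (array([ 0.53632593, -0.3220295 ,  0.06005911]), np.float64(0.0005727912175275264))
base [ 0.53183853 -0.32774242  0.        ]
handle tri (array([0.60966836, 0.0701218 , 0.22235926]), np.float64(0.05931658358762236))
finger (np.float64(398.73470021568716), np.float64(289.1506196320845))
```

```bash
python3 - <<'E'
from h import *
S=env.get_image("side")
b=np.clip(S["color"][220:310,360:450].astype(float)*2.2,0,255).astype(np.uint8)
s=env.observe();p=np.array(s["position"]);R=np.array(s["tool_rot"])
b=cv2.resize(b,None,fx=6.6,fy=6.6,interpolation=2)
for sg in(-1,1):
  for dz in(.035,.045,.055):
   for w in(-.011,.011):
    u=proj(S,p+R[:,1]*sg*.025+R[:,0]*w+[0,0,dz]); 
    cv2.circle(b,(int((u[0]-360+.5)*6.6),int((u[1]-220+.5)*6.6)),3,(0,0,255) if dz==.045 else (0,255,0),-1)
cv2.imwrite("pics/s14.png",b)
E
```

```text
(no output)
```

View pics/s14.png

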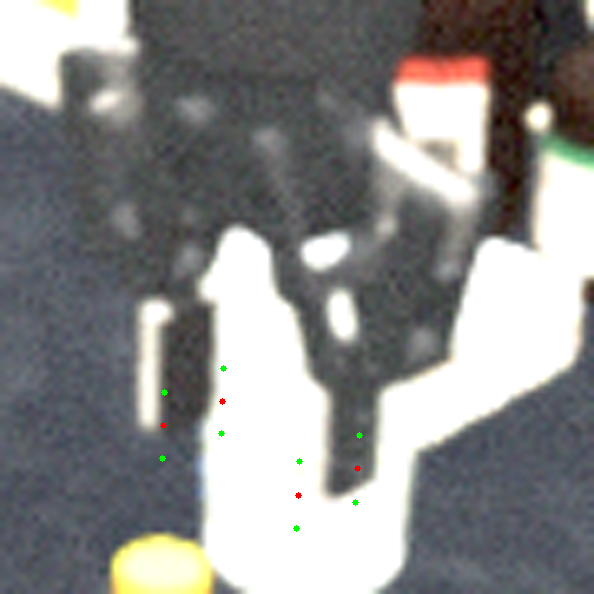

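Tip offset at this opening is about 45 mm, and I expect roughly 40 mm at 26 mm width. I'll descend so the pads close around the cap and the upper body, with tips about 32 mm above the worktop.

```bash
python3 -m inch '50 -2 4 20 0; 50 -2 4.4 45 0; 50 -2 4.4 70 0; 50 -2 4.4 90 0; 50 -2 4.4 102 0; 50 -2 4.4 102 0; 40 -2 4.4 102 0; 40 -2 4.4 102 0' 50; python3 w.py .536 -.322 -.006
python3 - <<'E'
from h import *
S=env.get_image("side")
cv2.imwrite("pics/s15.png",cv2.resize(S["color"][270:380,340:450],None,fx=5.4,fy=5.4,interpolation=2))
E
```

```text
time_s: 14.65
position: [0.5363, -0.3234, -0.0049]
tool_rot: [[0.996, 0.093, 0.001], [0.093, -0.996, -0.001], [0.001, 0.001, -1.0]]
ft_force: [0.8, 0.5, 0.8]
grip_width: 0.0401
p [ 0.5363 -0.3234 -0.0049] ft [0.75 0.52 0.77] w 0.0401 t 14.65 yawY -84.69 q [-42.  40.  76.   0.  63.  43.]
shift mm [-0.2 -1.4  1.1]
```

View pics/s15.png

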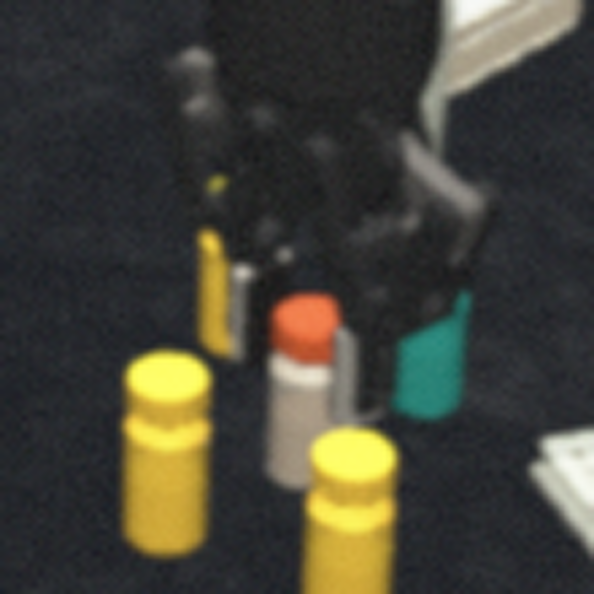

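The fingers straddle the orange-capped vial at (305,380), with the look-alikes clear. Closing.

```bash
python3 -m inch '32 0 0 0 0; 20 0 0 0 0; 20 0 0 0 0; 20 0 0 0 0;20 0 0 0 0' 50; python3 w.py .536 -.322 -.006

```

```text
time_s: 15.32
position: [0.5362, -0.3232, -0.0053]
tool_rot: [[0.996, 0.092, 0.001], [0.092, -0.996, -0.001], [0.001, 0.001, -1.0]]
ft_force: [-0.0, 1.2, 5.6]
grip_width: 0.0248
p [ 0.5362 -0.3232 -0.0053] ft [-0.04  1.18  5.55] w 0.0248 t 15.325 yawY -84.69 q [-42.  40.  76.   0.  63.  43.]
shift mm [-0.1 -1.3  0.7]
```

```bash
python3 -m inch '20 0 0 -15 0; 20 0 0 -40 0; 20 0 0 -70 0; 20 0 -10 -95 0; 20 0 -35 -110 0; 20 -1 -75 -110 0; 20 -2 -120 -110 0; 20 -3 -165 -110 0; 20 -4 -210 -110 0; 20 -5 -255 -110 0'; python3 w.py .4876 .1124 .1
```

```text
time_s: 16.58
position: [0.507, -0.0683, 0.1049]
tool_rot: [[0.996, 0.092, 0.0], [0.092, -0.996, -0.0], [0.0, 0.0, -1.0]]
ft_force: [0.2, 0.1, -0.1]
grip_width: 0.0248
p [ 0.507  -0.0683  0.1049] ft [ 0.23  0.15 -0.12] w 0.0248 t 16.575 yawY -84.7 q [-21.  23.  89.  -0.  68.  64.]
shift mm [  -2.7 -181.7    4.8]
```

```bash
python3 -m inch '20 -1 -45 0 0; 20 -1 -90 0 0; 20 -2 -130 0 0; 20 -3 -160 0 0; 20 -3 -177 0 0; 20 -3 -183 0 0; 20 -3 -183 0 0; 20 -3 -183 0 0'; python3 w.py .4876 .1124 .1
python3 - <<'E'
from h import *
S=env.get_image("side");T=env.get_image("top")
cv2.imwrite("pics/s16.png",cv2.resize(S["color"][195:295,215:335],None,fx=6,fy=6,interpolation=2))
cv2.imwrite("pics/t16.png",cv2.resize(T["color"][160:280,220:340],None,fx=5,fy=5,interpolation=2))
E
```

```text
time_s: 17.58
position: [0.4877, 0.1115, 0.1042]
tool_rot: [[0.996, 0.091, -0.0], [0.091, -0.996, -0.0], [-0.0, 0.0, -1.0]]
ft_force: [-0.2, 0.4, -1.2]
grip_width: 0.0249
p [0.4877 0.1115 0.1042] ft [-0.21  0.39 -1.22] w 0.0249 t 17.575 yawY -84.75 q [-1. 22. 90. -0. 68. 84.]
shift mm [ 0.  -0.9  4.2]
```

View pics/s16.png

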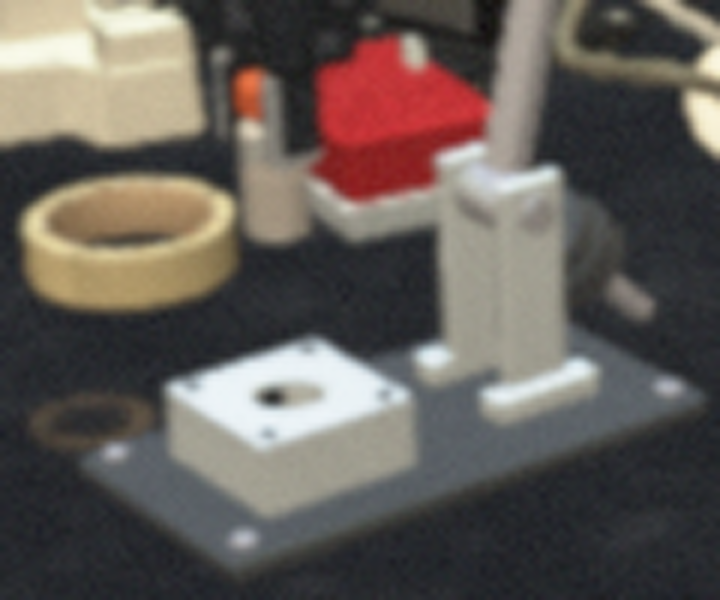

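View pics/t16.png

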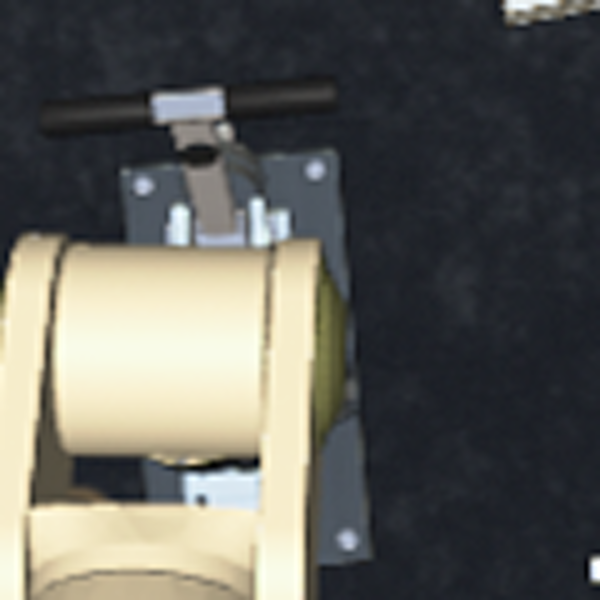

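```bash
python3 - <<'E'
from h import *
S=env.get_image("side")
g=lambda u:((u[0]-215+.5)*6-.5,(u[1]-195+.5)*6-.5)
p=np.array(env.observe()["position"])
for z in(.03,.04,.10,.105,.11,.115,.12): print(z,np.round(g(proj(S,[.4876,.1124,z])),1),np.round(g(proj(S,[p[0],p[1],z])),1))
print("1mm station x ->",np.subtract(g(proj(S,[.4886,.1125,.11])),g(proj(S,[.4876,.1124,.11]))),"y",np.subtract(g(proj(S,[.4875,.1134,.11])),g(proj(S,[.4876,.1124,.11]))))
c=S["color"][195:240,245:275]
c=np.clip(c.astype(float)*1.6,0,255).astype(np.uint8)
cv2.imwrite("pics/s17.png",cv2.resize(c,None,fx=13,fy=13,interpolation=2))
gr=cv2.cvtColor(S["color"],cv2.COLOR_BGR2GRAY)
for y in(226,229,231,233): print(y,gr[y,250:274])
for y in(258,260,262): print(y,gr[y,250:280])
E
```

```text
0.03 [291.7 413.2] [292.5 413.8]
0.04 [290.2 390.4] [291. 391.]
0.1 [281.  250.6] [281.8 251.1]
0.105 [280.3 238.7] [281.1 239.2]
0.11 [279.5 226.8] [280.3 227.3]
0.115 [278.7 214.8] [279.5 215.4]
0.12 [277.9 202.8] [278.7 203.4]
1mm station x -> [ 2.18846389 -0.66368867] y [-1.42597226 -0.76694448]
226 [129 101  78  56  69 108 133 146 149 150 148 149 142 139 129 131 145 166
 185 173 121  83  66  65]
229 [180 208 211 176 115 110 134 146 150 150 148 145 144 139 134 122 118 127
 137 147 156 179 195 191]
231 [182 202 198 158 101 102 130 144 149 148 145 149 146 140 132 119 101  78
  99 118 133 144 152 151]
233 [203 188 148 109  73  80 109 133 144 149 149 150 151 141 129 115  94  63
  50  62  78 101 124 139]
258 [238 240 240 242 240 240 240 239 235 228 221 215 210 212 211 213 220 228
 232 236 240 239 240 240 240 239 237 231 208 173]
260 [241 241 242 242 241 240 226 191 143 102  85  98 137 162 173 172 171 174
 191 224 237 240 240 240 240 240 237 220 186 173]
262 [241 241 241 242 241 240 236 218 177 140 123 131 158 185 195 203 212 222
 232 236 240 241 240 239 239 237 234 228 208 189]
```

View pics/s17.png

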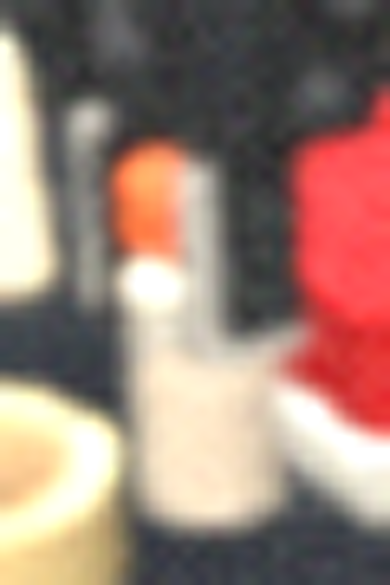

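The vial hangs upright over the well. Relative to the mouth in the side view it is off by about 0.5 mm along station x. I'll correct that and descend to just above the mouth.

```bash
python3 -m inch '20 0.5 0 15 0; 20 0.5 -0.3 35 0; 20 0.5 -0.3 52 0; 20 0.5 -0.3 62 0; 20 0.5 -0.3 64 0; 20 0.5 -0.3 64 0' 60; python3 w.py .488 .1118 .1
python3 - <<'E'
from h import *
S=env.get_image("side")
cv2.imwrite("pics/s18.png",cv2.resize(S["color"][205:285,225:305],None,fx=7.5,fy=7.5,interpolation=2))
E
```

```text
time_s: 18.48
position: [0.4882, 0.1126, 0.0406]
tool_rot: [[0.996, 0.092, 0.001], [0.092, -0.996, 0.0], [0.001, 0.0, -1.0]]
ft_force: [-0.7, 0.8, -0.5]
grip_width: 0.0244
p [0.4882 0.1126 0.0406] ft [-0.74  0.83 -0.49] w 0.0244 t 18.475 yawY -84.7 q [-1. 27. 95.  0. 58. 84.]
shift mm [ -0.2   0.8 -59.4]
```

View pics/s18.png

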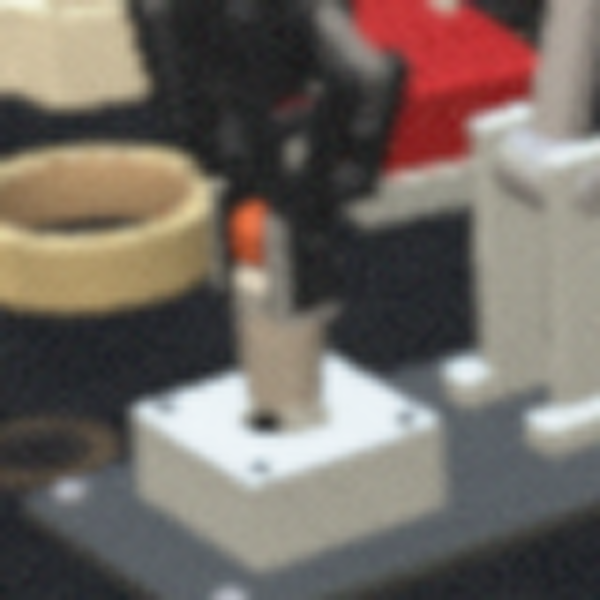

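```bash
python3 - <<'E'
from h import *
S=env.get_image("side")
g=cv2.cvtColor(S["color"],cv2.COLOR_BGR2GRAY)
for y in range(250,264): print(y,g[y,252:276])
E
```

```text
250 [ 41  44  41  50  77 114 139 152 153 153 153 150 145 139 128 105  75  52
  44  44  47  46  46  44]
251 [ 42  42  44  51  73 111 137 149 153 149 151 150 144 137 128 111  97  80
  53  42  47  38  46  45]
252 [ 41  45  40  47  72 113 138 146 148 150 148 146 145 138 130 135 148 146
 110  74  53  41  46  46]
253 [ 43  45  41  47  75 113 138 144 149 148 150 148 145 138 131 145 190 211
 188 138  93  65  53  50]
254 [ 51  57  79 103 128 136 144 147 148 149 150 146 145 138 131 152 204 231
 226 207 167 127  94  72]
255 [107 131 157 189 206 185 158 149 150 149 149 148 143 138 133 148 204 234
 237 234 223 201 166 128]
256 [190 216 224 231 232 209 163 147 149 149 148 148 143 139 134 148 200 231
 239 239 238 234 224 201]
257 [231 238 239 240 237 219 170 151 148 150 150 149 144 143 140 159 208 234
 239 241 240 239 237 232]
258 [240 240 241 240 237 221 183 154 146 150 158 155 149 145 153 174 212 233
 239 240 240 241 240 239]
259 [242 242 241 240 235 214 171 131 127 148 164 168 162 156 158 171 200 226
 236 240 240 240 240 240]
260 [242 242 241 239 228 190 137  90  85 107 143 167 168 165 165 170 188 223
 236 239 240 240 240 240]
261 [241 242 242 240 225 182 122  71  54  77 125 161 174 175 178 187 202 228
 239 239 240 240 239 240]
262 [242 241 241 241 234 220 180 140 124 131 160 184 194 204 214 223 230 237
 239 240 240 241 239 237]
263 [240 241 241 242 241 237 230 221 216 215 222 226 230 232 235 238 240 240
 241 241 238 237 234 224]
```

```bash
python3 -m inch '20 0.6 0.6 0 0; 20 0.6 0.6 2 0; 20 0.6 0.6 4 0; 20 0.6 0.6 6 0; 20 0.6 0.6 8 0; 20 0.6 0.6 8 0'; python3 w.py .488 .1118 .1
```

```text
time_s: 19.32
position: [0.4885, 0.1121, 0.032]
tool_rot: [[0.996, 0.092, -0.0], [0.092, -0.996, 0.0], [-0.0, -0.0, -1.0]]
ft_force: [0.3, 0.1, -0.7]
grip_width: 0.0246
p [0.4885 0.1121 0.032 ] ft [ 0.33  0.08 -0.73] w 0.0246 t 19.325 yawY -84.69 q [-1. 28. 95.  0. 57. 84.]
shift mm [ -0.5   0.3 -68. ]
```

The vial has entered the mouth about 3 mm without force. On to the rollers in small steps.

```bash
python3 -m inch '20 0 0 2 0; 20 0 0 4 0; 20 0 0 6 0; 20 0 0 7 0; 20 0 0 8 0;20 0 0 8 0'; python3 -m inch '20 0 0 1.5 0; 20 0 0 3 0; 20 0 0 3 0'
```

```text
time_s: 20.08
position: [0.4887, 0.1121, 0.0241]
tool_rot: [[0.996, 0.092, 0.0], [0.092, -0.996, 0.0], [0.0, -0.0, -1.0]]
ft_force: [0.7, -0.8, 2.1]
grip_width: 0.0246
time_s: 20.45
position: [0.4886, 0.1121, 0.0209]
tool_rot: [[0.996, 0.092, -0.0], [0.092, -0.996, 0.0], [-0.0, -0.0, -1.0]]
ft_force: [0.9, -1.5, -1.0]
grip_width: 0.0246
```

```bash
python3 -m inch '20 0 0 1 0; 20 0 0 2 0; 20 0 0 2 0'; python3 -m inch '20 0 0 1 0; 20 0 0 2 0; 20 0 0 2 0'
```

```text
time_s: 20.82
position: [0.4885, 0.1121, 0.0191]
tool_rot: [[0.996, 0.092, -0.0], [0.092, -0.996, -0.0], [-0.0, -0.0, -1.0]]
ft_force: [0.2, 0.0, 0.7]
grip_width: 0.0247
time_s: 21.2
position: [0.4885, 0.1121, 0.017]
tool_rot: [[0.996, 0.092, -0.0], [0.092, -0.996, 0.0], [-0.0, -0.0, -1.0]]
ft_force: [0.7, -0.3, 0.2]
grip_width: 0.0252
```

```bash
python3 - <<'E'
from h import *
S=env.get_image("side")
cv2.imwrite("pics/s19.png",cv2.resize(S["color"][205:285,225:305],None,fx=7.5,fy=7.5,interpolation=2))
E
```

```text
(no output)
```

View pics/s19.png

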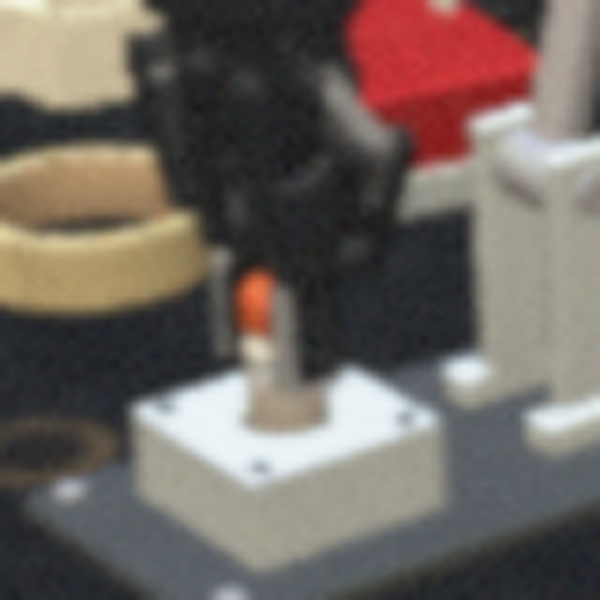

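```bash
python3 -m inch '20 0 0 1 0; 20 0 0 1 0' | grep -E 'force|pos'; python3 -m inch '20 0 0 1 0; 20 0 0 1 0'| grep -E 'force|pos|time'; python3 -m inch '20 0 0 1 0; 20 0 0 1 0'| grep -E 'force|pos|grip'
```

```text
position: [0.4885, 0.1121, 0.0161]
ft_force: [0.1, -0.8, 1.0]
time_s: 21.75
position: [0.4886, 0.1121, 0.0158]
ft_force: [-1.7, -1.1, 8.2]
position: [0.4889, 0.1121, 0.0157]
ft_force: [-3.8, -0.9, 19.1]
grip_width: 0.0247
```

The force rises sharply to 19 N with the tool stopped at z=0.0157. The underside is then at about 21 mm, inside the 16–24 mm seat range and well below the rollers. Let me check the cap height before unloading and opening.

```bash
python3 -m inch '20 0 0 -1 0; 20 0 0 -1 0'| grep -E 'force|pos|grip'; python3 -m inch '30 0 0 0 0; 45 0 0 0 0; 45 0 0 0 0; 45 0 0 0 0'| grep -E 'force|pos|grip'; python3 -m inch '45 0 0 -10 0; 45 0 0 -30 0; 45 0 0 -60 0; 45 0 0 -95 0; 45 0 0 -120 0; 45 -40 0 -130 0; 45 -80 0 -130 0; 45 -80 60 -130 0; 45 -80 120 -130 0; 45 -80 160 -130 0'
python3 - <<'E'
from h import *
S=env.get_image("side");T=env.get_image("top")
cv2.imwrite("pics/s20.png",cv2.resize(S["color"][205:285,225:305],None,fx=7.5,fy=7.5,interpolation=2))
cv2.imwrite("pics/t20.png",cv2.resize(T["color"][160:280,220:340],None,fx=5,fy=5,interpolation=2))
cv2.imwrite("pics/s21.png",S["color"])
E
```

```text
position: [0.4887, 0.1121, 0.0158]
ft_force: [-1.7, -1.1, 9.5]
grip_width: 0.0243
position: [0.4885, 0.1121, 0.0151]
ft_force: [-0.3, 0.0, -0.4]
grip_width: 0.045
time_s: 24.0
position: [0.4238, -0.0568, 0.1461]
tool_rot: [[0.996, 0.091, 0.001], [0.091, -0.996, -0.001], [0.001, 0.001, -1.0]]
ft_force: [0.3, -0.1, -0.4]
grip_width: 0.0446
```

View pics/s20.png

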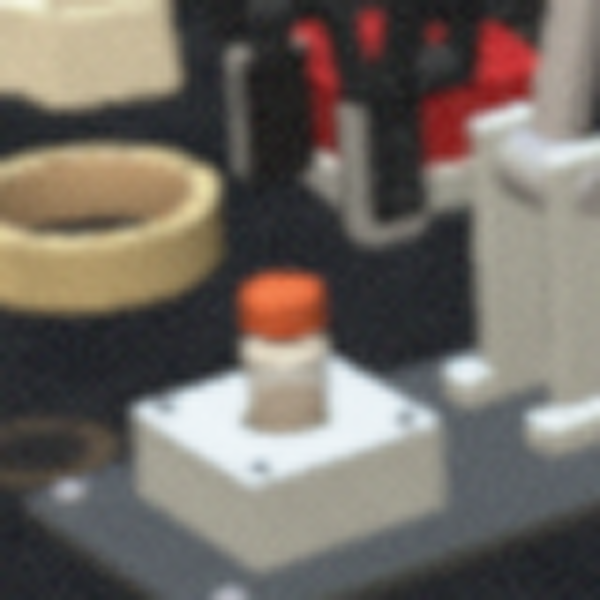

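View pics/t20.png

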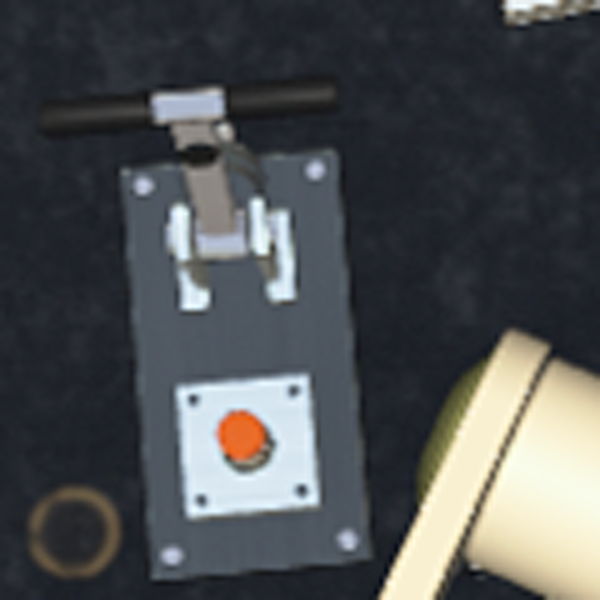

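View pics/s21.png

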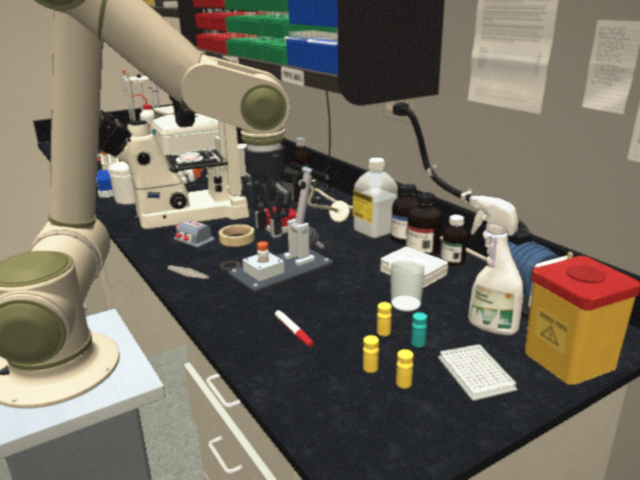

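The vial stands released in the well, with its cap at s20 (284,285) and t20 (242,436). The arm is still open and the bystanders have not moved. I'll check the cap height and the arm angle next.

```bash
python3 - <<'E'
from h import *
T=env.get_image("top");S=env.get_image("side")
gt=lambda x,y:(220+(x+.5)/5-.5,160+(y+.5)/5-.5)
for n,im in(("top",T),("side",S)):
    h=cv2.cvtColor(im["color"],cv2.COLOR_BGR2HSV)
    m=((h[...,0]>3)&(h[...,0]<16)&(h[...,1]>130)&(h[...,2]>120)).astype(np.uint8)
    k,_,st,ce=cv2.connectedComponentsWithStats(m)
    for i in range(1,k):
        if 20<st[i,4]<200 and 230<ce[i][0]<300: print(n,st[i],ce[i],depth(im,*ce[i]).round(4))
ts=ray(T,*gt(242,436)); ss=ray(S,225+(284+.5)/7.5-.5,205+(286+.5)/7.5-.5)
print("cap top tri",tri(ts,ss))
for z in(.07,.08,.085,.09): print(z,plane(T,*gt(242,436),z).round(4),np.round(proj(S,[.488,.1122,z]),1),np.round(proj(T,[.488,.1122,z]),1))
# where body meets mouth: front lower edge at s20 (287,432)
# handle height: middle of handle bar top image, hinge axis (.593,.1224,.095) 
for th in(1.7,1.75,1.8,1.83):
    X=np.array([.5925,.1222,.095])+.14*np.array([-np.cos(th)*.9957,-np.cos(th)*.0924,np.sin(th)])
    u=proj(T,X);print(th,(u[0]-220+.5)*5,(u[1]-160+.5)*5,proj(S,X))
s=S["color"][150:275,215:340];cv2.imwrite("pics/s22.png",cv2.resize(s,None,fx=4.8,fy=4.8,interpolation=2))
E
```

```text
top [264 242   9  10  69] [267.86956522 246.71014493] [0.4883 0.1122 0.0826]
side [257 241  11   9  89] [262.08988764 245.07865169] [0.4815 0.0994 0.0841]
cap top tri (array([0.48830303, 0.11156528, 0.08393403]), np.float64(0.000762334527281755))
0.07 [0.4895 0.113  0.07  ] [262.4 248.1] [268.3 247.4]
0.08 [0.4884 0.1121 0.08  ] [262.1 244.2] [267.9 246.9]
0.085 [0.4878 0.1116 0.085 ] [262.  242.2] [267.8 246.7]
0.09 [0.4873 0.1112 0.09  ] [261.9 240.3] [267.6 246.5]
1.7 192.03150404166792 141.82400574610526 (np.float64(302.40842875212087), np.float64(170.39176139730878))
1.75 191.15292203549018 128.02135533031503 (np.float64(304.78884279552074), np.float64(170.2652464847335))
1.8 190.36601345643362 114.56392194949132 (np.float64(307.13709275474554), np.float64(170.28564334262802))
1.83 189.93873942529717 106.67280457933458 (np.float64(308.52807320365457), np.float64(170.36780422118022))
```

View pics/s22.png

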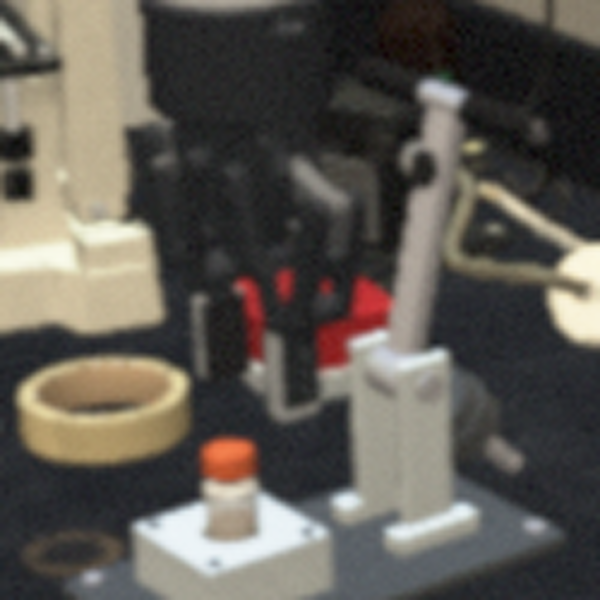

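```bash
python3 -c "
from rig import env
print(env.close_job(), env.observe()['time_s'])"
```

```text
the job is handed in; nothing more can be done
the job is handed in; nothing more can be done
```

I lifted the hold-down arm open and pushed the orange-capped vial upright into the well, then let go and handed the job in at about 24 s of the 61 s allowed.

- **Hold-down arm:** I gripped the right half of the handle, guided it past the balance point to about 1.7 rad and released it there. The last picture puts it at about 1.83 rad, on its open stop with nothing touching it. The largest wrist force noted while lifting was about 13 N.
- **Vial:** It entered the well without snagging. The force then rose sharply from 1 to 19 N, under the 30 N limit, and I took that as the seat. The last pictures show it upright on the well's axis. The cap top is at about 84 mm, so the underside is at about 22 mm, against 21 mm from the tool's position. Both are within the 16–24 mm seat range.
- **Bystanders:** In the last pictures the beaker, tape roll, rack, marker and look-alike vials look unmoved. I checked this by eye only.

Some checks disagreed:

- **Tool height:** The fingertips stood about 36–45 mm higher than the reported tool position, depending on the jaw opening. My first grip on the handle therefore closed on air, without touching anything. I measured the offset from the pictures and worked with it after that.
- **Roller force:** I saw only about 2 N as the vial passed the rollers, below the stated 3–10 N. I read forces only while the tool was holding still, so the peak was probably missed.
- **Seat stiffness:** The final stop seemed stiffer than 20 N per mm, though the movement involved was close to the measuring noise.

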